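# Load the glass honing plate under the sprung clips of the sharpening station

### The arm

A 6-joint arm with a two-finger parallel gripper is mounted at the origin on the work surface. World frame = base frame: x ahead of the robot, y to its left, z up, the work surface at z = 0. Lengths are in m, angles in rad, forces in N, time in s.
With the tool pointing down it reaches from about 0.35 to 0.975 m from the base axis. Payload 4.9 kg.
Tool frame: the origin (TCP) lies at the very end of the fingers, on their centre line; the grasp point (between the pads) lies 19 mm behind it; x points along the fingers, y is the direction in which the jaws open and shut, and the axes are right-handed (so a half turn about x gives the same grasp; the last joint's range is limited). The gripper opens to 85 mm and grips with 20 to 120 N. Pads are 22 mm wide; open, the fingers measure 114 mm over their backs; the gripper's body (76 mm by 85 mm) begins 54 mm behind the grasp point. The pads swing forward as they close: fully open they stand 13 mm farther back than shut.
Start: joints at [0.994, 0.053, 1.613, -0, 1.476, -0.119], TCP at [0.276, 0.561, 0.231] pointing down, gripper open.
Joint ranges: [-3.01, 3.01], [-1.01, 2.22], [0.06, 2.58], [-1.02, 4.17], [0.09, 2.62], [-3.14, 3.14]. Speed limits (rad/s): [2.57, 2.57, 3.14, 3.14, 3.14, 3.14].

### API

Orientations are given as a unit quaternion [w, x, y, z].
In Python, from plant import manip gives the robot as it stands.
- The arm moves only by the tool play_rows, never from a script. Its argument "plan" is a list of rows, each a list of 5 numbers: the shift along the tool's x, y, z in mm, then the turn about the tool's x in rad, then the closure, from -1 (fully open) to 1 (shut). A call has 1 to 8 rows; each row is the pose to reach, as a shift and turn from the pose commanded when the call began, along the tool's axes at that moment; what a row does not reach only later rows make up. A row lasts 1/8 s, in which the tool goes at most 62.5 mm and 10.7 degrees, less where a joint would pass 70% of its speed; a pose out of reach is approached as far as the arm can. A call with a gripper value outside its range is refused whole. The fingers move at their own pace and stop on an object; the grip force is fixed at half the most. Time passes only in rows, so rows that repeat a pose let the fingers close. It gives the time, the measured TCP pose, the force and the opening at its end, in the units of the state.
- manip.state(): the state, without advancing time (a new reading comes with each control period).
- manip.grab_frame(name): name is "scene" or "top"; returns a dict with "img" (420x560x3 uint8, red, green, blue), "range_z" (420x560 float32, m along the optical axis (not along the pixel's ray), 0 where there is no reading), "fx", "fy", "cx", "cy" (pixels), "origin" and "rotation" of the camera in the world. Camera axes: x right, y up, looking along -z (the intrinsics and any distortion apply to the point x, -y, -z); pixel columns grow to the right and rows downward; lengths in m; the calibration is good to about 2 mm. A picture is of the moment at which its call begins.
- manip.job_done(): hands the job in, once; it reports no verdict.
The state is a dict: "time": time; "joint_pos": joint angles; "joint_vel": joint speeds; "joint_efforts": joint torques, N m; "tool_pos": TCP position; "tool_rot": TCP orientation; "contact_force": force on the tool from outside, world axes, zero at the start; "ft_torque": the same for the moment, N m; "gripper_width": opening from 0.0 (shut) to 1.0 (fully open).
Only numpy, scipy, OpenCV 4.12 (cv2) and the standard library are available. Lean on these libraries where they do the work, as an engineer would, in place of code of your own. Each camera call takes 0.05 s, during which the arm holds its last target. There are 200 camera calls.

### The job

Pick up the glass honing plate by its wooden grip, lay it on the bed of the sharpening station and slide it, rail first, under the two sprung clips until the clips have ridden up over the metal front rail and both snapped down onto the glass behind it. It is glass: carry it level, lay it down and push it home gently, without pressing hard on the bed, the clips or the stop. Let go of it and leave the oil bottle, the screwdriver and the tin where they are.

Things in the scene. Friction and masses are not known exactly. Their poses are not given: they have to be found in the camera images.
- plate_grip (a point): Centre of the wooden grip of the loose honing plate (about 0.2 kg). The grip is a beech block 30 long (x) x 24 wide (y) x 44 high standing on the glass near its rear; this point is 30 above the plate's underside. x points from the grip to the metal rail, z up.
- plate: The honing plate: green glass 110 long (x) x 60 wide (y) x 8 thick. Origin at the centre of its underside, 30 ahead (+x) of and 30 below the grip's centre, same axes. Front edge at x = +55, rear edge at -55.
- plate_rail (a point): Top of the aluminium rail along the plate's front edge, mid width. The rail is 10 deep (x 45 to 55 of the plate), 60 wide; its top is 12 above the underside, 4 proud of the glass; its front upper edge is bevelled.
- station: Sharpening station, fixed to the bench: dark wooden base 290 long (x from -150 to +140) x 100 wide x 20 high, flat aluminium-faced bed on top. Origin on the bench under the bed point. The plate is slid in along +x. At the +x end a blue clip carriage (84 wide) carries two steel clips and a black buffer.
- bed (a point): Point on top of the bed, on its centre line, 20 above the station's origin, same axes. Two brass guides 6 high stand on the bed: parallel, 63 apart, from x = -30 to +20; nearer the mouth they flare outwards to about 72 apart at x = -68.
- clip_line (a point): Point on the bed at x = 35 of the station, under the clips' rounded noses if the carriage is in mid setting. The carriage was set anywhere within +-20 along x of that and stays put; its setting is not reported and must be found by feel. Empty noses are 5 above the bed; each has an upturned lip, its tip 20 nearer the mouth and 16 above the bed.
- home_line (a point): Point on the bed at x = 48, where, in mid carriage setting, the plate's front edge meets the black sprung buffer, just after the rail has passed the noses. It shifts with the carriage as the clips do. Buffer: 1 N preload, 3 N per mm, 3 mm of travel, then a hard end. Up to 3 into the buffer is home.
- clip_left (a joint): Lift angle (rad) of the clip centred at y = +19 of the station, 14 wide, sprung down: 0 when empty, about 0.13 riding on the rail, about 0.055 when snapped down on the glass. Its nose is 55 from its pivot. Both clips together resist the rail with roughly 2 to 6 N as they ride up.
- clip_right (a joint): The same for the clip at y = -19.
- oil: Amber oil bottle, 48 across, 120 high, standing on the bench; origin at its underside. To be left alone.
- driver: Screwdriver with red handle, about 200 long, lying on the bench. To be left alone.
- tin: Open steel tin, 72 across, 85 high, standing on the bench; origin at its underside. To be left alone.
Mind the look-alikes: they are no part of the job. Leave any purple or yellow look-alike of the plate alone.

How it is judged:
By the outcome, as a careful person would: the job done as asked, in the order asked, and still so for the second after the job is handed in, with the robot touching nothing.
It also fails if it takes over 67 s, if anything falls off the work surface, if the arm or the gripper's body presses on something with over 40 N, if the wrist force passes 120 N, or if a joint passes its speed limit or range.

## Working session

There is one attempt and no reset: what is moved stays moved. The work goes in short steps, Python scripts to look and compute and a tool call to move; the robot and the scene stay as the last step left them, time stands still between calls to the robot, and variables do not carry over. Pictures are saved under pics/ and viewed, about 8 in all and at most 12, crops included, and the job is handed in when it is done.

Besides the shell and the picture viewer there is one more tool, called after "Request:" by a JSON object that holds its "fn" and its "kwargs". play_rows: Moves the arm, as the interface text tells. Its arguments: {"type":"object","properties":{"plan":{"type":"array"}},"required":["plan"]}

```bash
mkdir -p pics; ls; cat > h.py <<'E'
import numpy as np, cv2
from plant import manip
def grab(n):
    f=manip.grab_frame(n); return f
def pts(f):
    Z=f["range_z"]; v,u=np.mgrid[:Z.shape[0],:Z.shape[1]]
    P=np.stack([(u-f["cx"])/f["fx"]*Z,-(v-f["cy"])/f["fy"]*Z,-Z],-1)
    W=P@np.array(f["rotation"]).T+np.array(f["origin"]); W[Z<=0]=np.nan
    return W
def ray(f,u,v,z):
    d=np.array([(u-f["cx"])/f["fx"],-(v-f["cy"])/f["fy"],-1])@np.array(f["rotation"]).T
    o=np.array(f["origin"]); return o+d*(z-o[2])/d[2]
E
python3 - <<'E'
from h import *
for n in("scene","top"):
    f=grab(n); cv2.imwrite(f"pics/{n}1.png",f["img"][:,:,::-1]); np.savez(f"{n}1.npz",**f)
    print(n,[f[k] for k in("fx","fy","cx","cy","origin","rotation")],[k for k in f])
s=manip.state();print(s)
E
```

```text
pics
scene [483.9749100422016, 483.9749100422016, 275.3945926271293, 206.36791006674292, array([0.99087002, 0.64919042, 0.92598634]), array([0.28749029, 0.09813088, 0.33178469, 0.89310614])] ['img', 'range_z', 'fx', 'fy', 'cx', 'cy', 'origin', 'rotation']
top [450.2029104161321, 450.2029104161321, 269.4299136196379, 205.13523907243967, array([0.38447319, 0.01229293, 0.94437076]), array([-0.66586753, -0.06947311,  0.07558484,  0.73897284])] ['img', 'range_z', 'fx', 'fy', 'cx', 'cy', 'origin', 'rotation']
{'time': 0.1, 'joint_pos': array([ 9.94031994e-01,  5.33183939e-02,  1.61416586e+00,  3.13786021e-05,
        1.47603232e+00, -1.19024067e-01]), 'joint_vel': array([ 0.00086903, -0.0014024 , -0.00255092, -0.00050668,  0.0017402 ,
        0.00057497]), 'joint_efforts': array([ 1.42325016e-04, -3.94905746e+01, -3.71362567e+01, -9.54621692e-05,
        3.96564908e-03,  1.81152825e-05]), 'tool_pos': array([0.2758905 , 0.56016996, 0.23016341]), 'tool_rot': array([ 0.68842497,  0.15979172,  0.68890953, -0.16106311]), 'contact_force': array([-0.05474025,  0.30994674, -0.71102991]), 'ft_torque': array([ 0.02643466,  0.02127298, -0.02372461]), 'gripper_width': 0.9994875000873448}
```

View pics/scene1.png

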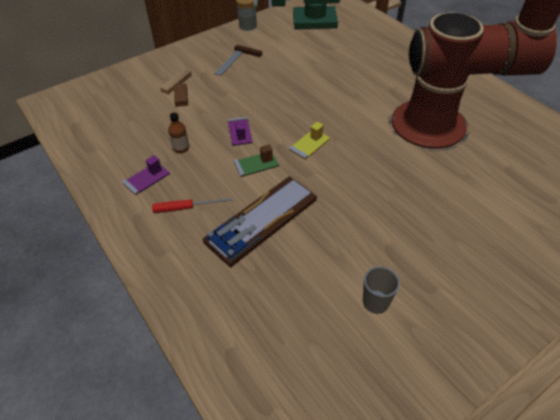

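View pics/top1.png

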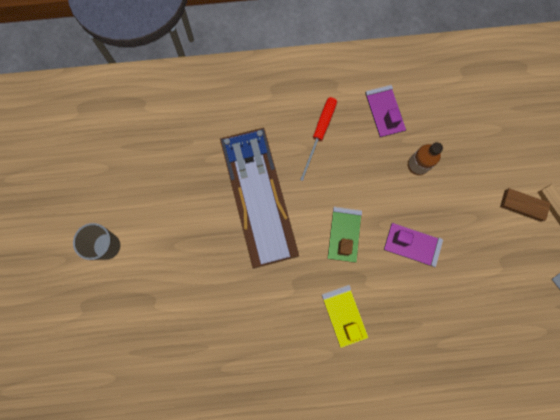

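The look-alike plates in the top view are green (345,235) with a brown wooden grip, purple (386,110), purple (413,245) and yellow (346,317). The green one fits: green glass, beech grip, aluminium rail on its upper edge. The station is at (258,197), with its clip end at (246,150). The scene view shows the same things, with the green plate at (256,162). Next I confirm with a crop and measure.

```bash
sed -i 's/np.array(f\["rotation"\])/R(f)/g' h.py; cat >> h.py <<'E'
from scipy.spatial.transform import Rotation as Ro
def R(f):
    q=np.array(f["rotation"]); return Ro.from_quat(q[[1,2,3,0]]).as_matrix()
E
python3 - <<'E'
from h import *
T=dict(np.load("top1.npz"));S=dict(np.load("scene1.npz"))
a=cv2.resize(T["img"][115:275,210:370],(560,560),interpolation=cv2.INTER_CUBIC)
cv2.imwrite("pics/crop1.png",a[:,:,::-1])
a=cv2.resize(S["img"][120:270,190:350],(800,750),interpolation=cv2.INTER_CUBIC)[:600]
cv2.imwrite("pics/crop2.png",a[:,:,::-1])
for n,f in(("top",T),("scene",S)):
    W=pts(f);h=cv2.cvtColor(f["img"],cv2.COLOR_RGB2HSV)
    for nm,lo,hi in(("green",(45,100,60),(75,255,255)),("blue",(105,150,50),(125,255,255)),("red",(0,220,120),(6,255,255))):
        m=cv2.inRange(h,lo,hi);k,l,st,c=cv2.connectedComponentsWithStats(m)
        i=1+np.argmax(st[1:,4]);p=W[l==i];z=np.nanmedian(p[:,2])
        r=cv2.minAreaRect(np.argwhere(l==i)[:,::-1].astype(np.float32))
        print(n,nm,st[i],c[i],np.nanmedian(p,0).round(4),"rect@z",[ray(f,*q,z)[:2].round(4) for q in cv2.boxPoints(r)])
E
```

```text
top green [ 328  213   33   49 1029] [343.90864917 234.57531584] [ 0.5043 -0.1553  0.0073] rect@z [array([ 0.4548, -0.1142]), array([ 0.5495, -0.1384]), array([ 0.5363, -0.1958]), array([ 0.442 , -0.1705])]
top blue [230 133  28  25 259] [244.66023166 143.72586873] [0.7174 0.0323 0.0296] rect@z [array([0.7288, 0.0659]), array([0.7364, 0.0066]), array([0.6877, 0.0012]), array([0.6804, 0.06  ])]
top red [314  98  22  41 378] [324.9973545  117.78042328] [ 0.7568 -0.1465  0.0235] rect@z [array([ 0.7187, -0.1148]), array([ 0.8042, -0.1596]), array([ 0.7939, -0.1777]), array([ 0.7088, -0.1326])]
scene green [241 157  24  15  82] [251.37804878 163.15853659] [ 0.5152 -0.1617  0.0073] rect@z [array([ 0.5296, -0.188 ]), array([ 0.4724, -0.1748]), array([ 0.4897, -0.1337]), array([ 0.5455, -0.147 ])]
scene blue [210 231  25  23 227] [222.69162996 240.57268722] [0.721  0.0274 0.0294] rect@z [array([0.7377, 0.0066]), array([ 0.6894, -0.0126]), array([0.6815, 0.0487]), array([0.7288, 0.066 ])]Traceback (most recent call last):
  File "<stdin>", line 11, in <module>
    return _wrapfunc(a, 'argmax', axis=axis, out=out, **kwds)
    return bound(*args, **kwds)
ValueError: attempt to get argmax of an empty sequence
```

View pics/crop1.png

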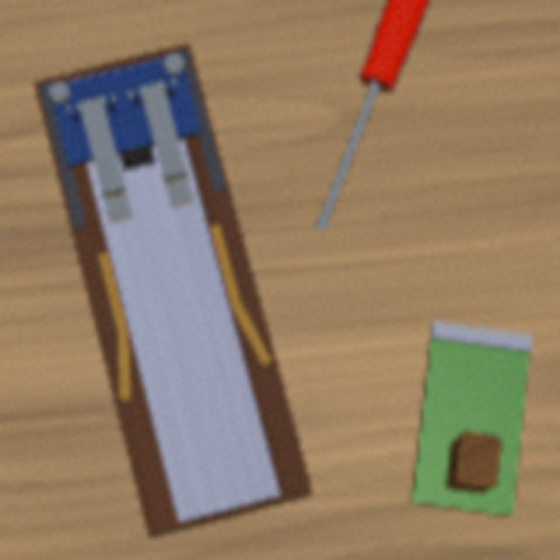

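View pics/crop2.png

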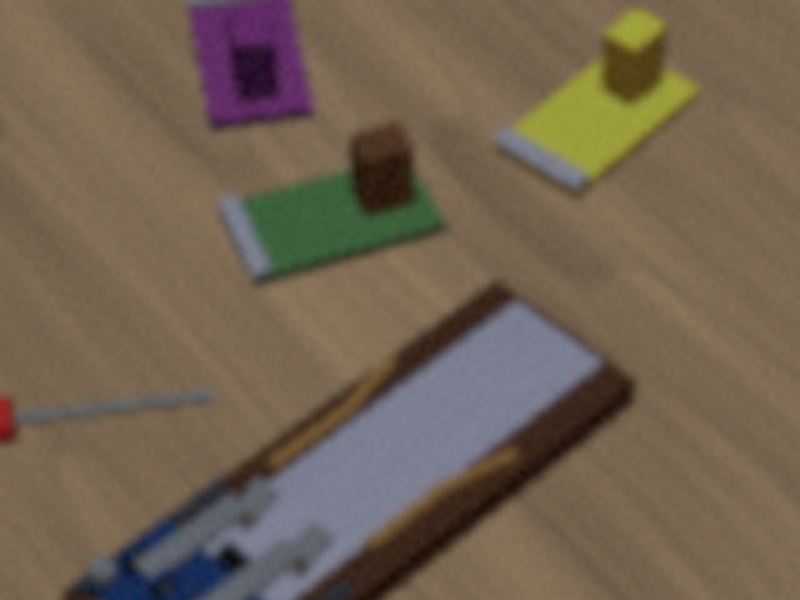

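The crops confirm it. The green glass at crop1 (475,415) has the brown beech grip at (478,460) and an aluminium rail at (482,335). The other plates are entirely purple or yellow. The station's base corners are at crop1 (38,83), (190,45), (311,492) and (151,535).

```bash
cat > m.py <<'E'
from h import *
def rect_w(f,mask,z):
    c=max(cv2.findContours(mask.astype(np.uint8),cv2.RETR_EXTERNAL,cv2.CHAIN_APPROX_NONE)[0],key=cv2.contourArea)[:,0]
    P=np.array([ray(f,u,v,z)[:2] for u,v in c])*1000
    (cx,cy),(w,h),a=cv2.minAreaRect(P.astype(np.float32))
    if w<h: w,h,a=h,w,a+90
    a=(a+90)%180-90
    return round(cx,1),round(cy,1),round(w,1),round(h,1),round(a,2)
def near(f,m,p,r,z0=0.02):
    v,u=np.mgrid[:420,:560]
    W=pts(f); d=np.hypot(W[...,0]-p[0],W[...,1]-p[1]); return m&(d<r)
E
python3 - <<'E'
from m import *
for n in("top","scene"):
    f=dict(np.load(n+"1.npz"));W=pts(f);h=cv2.cvtColor(f["img"],cv2.COLOR_RGB2HSV).astype(int);H,S,V=h[...,0],h[...,1],h[...,2]
    st=near(f,W[...,2]>0.012,(.60,.02),.19); print(n,"station z.02",rect_w(f,st,.02))
    bed=near(f,(S<70)&(V>130)&(abs(W[...,2]-.02)<.006),(.56,.01),.12); print(" bed",rect_w(f,bed,.02), np.nanmedian(W[bed][:,2]))
    pl=near(f,W[...,2]>0.003,(.50,-.155),.08); print(" plate h>3",rect_w(f,pl,.008))
    gl=near(f,(H>40)&(H<80)&(S>80),(.5,-.155),.08); 
    gr=near(f,(W[...,2]>.045),(.48,-.155),.05); print(" griptop",rect_w(f,gr,.052),gr.sum(),np.nanmedian(W[gr],0).round(4))
    ra=near(f,(S<90)&(V>120),(.55,-.155),.05); print(" rail",rect_w(f,ra,.012),ra.sum(),np.nanmedian(W[ra],0).round(4))
    g=near(f,(H>12)&(H<22)&(S>150)&(W[...,2]>.015),(.60,.02),.12)
    k,l,s,c=cv2.connectedComponentsWithStats(g.astype(np.uint8))
    for i in range(1,k):
        if s[i,4]>15: print(" guide",s[i],c[i].round(1),(ray(f,*c[i],.026)*1000).round(1))
    print(" wood V around",h[235,430],h[200,258] )
E
```

```text
top station z.02 (599.7, 15.9, 289.5, 99.7, 8.76)
 bed (569.7, 11.1, 218.3, 62.7, 8.4) 0.019738438044850426
 plate h>3 (501.2, -155.8, 112.3, 60.8, -14.2)
 griptop (470.7, -147.8, 30.0, 23.8, -8.09) 183 [ 0.4705 -0.1484  0.0507]
 rail (549.3, -168.3, 62.4, 14.7, 75.72) 205 [ 0.55   -0.1686  0.0091]
 guide [271 179  16  40 121] [278.  200.4] [583.4 -24.6  26. ]
 guide [238 187  10  43 114] [243.3 210. ] [570.7  49.4  26. ]
 wood V around [173  74 156] [118  37 178]
scene station z.02 (602.0, 17.7, 292.0, 106.9, 8.74)
 bed (569.4, 10.0, 214.9, 56.5, 8.93) 0.019564899730987073
 plate h>3 (497.4, -166.1, 114.7, 94.2, -15.91)
 griptop (474.4, -146.0, 29.9, 27.5, -15.91) 81 [ 0.4732 -0.1482  0.0505]
 rail (565.9, -140.9, 99.6, 78.3, -75.69) 462 [ 0.5645 -0.1479 -0.0008]
 wood V around [ 15  82 122] [ 15 134  82]
```

```bash
cat >> h.py <<'E'
def st(): 
    s=manip.state(); q=np.array(s["tool_rot"]); M=Ro.from_quat(q[[1,2,3,0]]).as_matrix()
    return s,np.array(s["tool_pos"])*1000,M
def go(x,y,z,yaw=None):
    "yaw: world heading (deg) of tool y (mod 180)"
    s,p,M=st(); d=M.T@(np.array([x,y,z])-p)
    cur=np.degrees(np.arctan2(M[1,1],M[0,1])); t=0
    if yaw is not None: t=-((yaw-cur+90)%180-90)
    print("t",round(s["time"],2),"p",p.round(1),"x-axis",M[:,0].round(4),"y head",round(cur,2),"F",np.round(s["contact_force"],1),"w",round(s["gripper_width"],3),"j6",round(s["joint_pos"][5],2))
    print("shift",d.round(1),"turn rad",round(np.radians(t),4))
E
python3 -c "
from h import *
go(471.5,-148.3,120,75.8)
go(471.5,-148.3,16,75.8)"
```

```text
t 0.1 p [275.9 560.2 230.2] x-axis [-0.0011 -0.0016 -1.    ] y head 63.77 F [-0.1  0.3 -0.7] w 0.999 j6 -0.12
shift [ 111.1 -548.9  488.6] turn rad -0.2099
t 0.1 p [275.9 560.2 230.2] x-axis [-0.0011 -0.0016 -1.    ] y head 63.77 F [-0.1  0.3 -0.7] w 0.999 j6 -0.12
shift [ 215.1 -548.7  488.6] turn rad -0.2099
```

Request:
{"fn": "play_rows", "kwargs": {"plan": [[0,-137,122,-0.05,-1],[0,-137,122,-0.1,-1],[0,-137,122,-0.15,-1],[0,-274,244,-0.21,-1],[0,-274,244,-0.21,-1],[0,-411,366,-0.21,-1],[0,-411,366,-0.21,-1],[0,-411,366,-0.21,-1]]}}

```text
time: 1.1
tool_pos: [0.4083, 0.0807, 0.2311]
tool_rot: [0.702, 0.087, 0.702, -0.087]
contact_force: [1.3, 0.0, -0.1]
gripper_width: 0.999
```

```bash
python3 -c "
from h import *
go(471.5,-148.3,100,75.8)"
```

```text
t 1.1 p [408.3  80.7 231.1] x-axis [ 5.e-04  1.e-04 -1.e+00] y head 75.82 F [ 1.3  0.  -0.1] w 0.999 j6 -1.31
shift [ 131.1 -206.6  117.3] turn rad 0.0003
```

Request:
{"fn": "play_rows", "kwargs": {"plan": [[0,-50,28,0,-1],[0,-105,60,0,-1],[20,-155,88,0,-1],[60,-190,108,0,-1],[100,-206,117,0,-1],[131,-206,117,0,-1],[131,-206,117,0,-1],[131,-206,117,0,-1]]}}

```text
time: 2.1
tool_pos: [0.4719, -0.1459, 0.1015]
tool_rot: [0.702, 0.087, 0.701, -0.087]
contact_force: [0.6, -0.1, 0.2]
gripper_width: 1.003
```

```bash
python3 -c "
from m import *
f=grab('top');W=pts(f);cv2.imwrite('pics/t2.png',cv2.resize(f['img'][180:290,270:430],(800,550))[:,:,::-1])
go(471.5,-148.3,16,75.8)"
```

```text
t 2.15 p [ 472.4 -146.   102.2] x-axis [ 0.0027 -0.0013 -1.    ] y head 75.83 F [ 0.7 -0.3  0.4] w 1.002 j6 -1.77
shift [86.2 -2.4 -0.5] turn rad 0.0005
```

Request:
{"fn": "play_rows", "kwargs": {"plan": [[20,-2,0,0,-1],[45,-2,0,0,-1],[65,-2,0,0,-1],[78,-2,0,0,-1],[84,-2,0,0,-1],[84,-2,0,0,-1],[84,-2,0,0,-1]]}}

```text
time: 3.02
tool_pos: [0.4715, -0.1481, 0.0173]
tool_rot: [0.702, 0.087, 0.701, -0.088]
contact_force: [-0.2, 0.2, 0.6]
gripper_width: 0.996
```

```bash
python3 -c "
from m import *
go(471.5,-148.3,17,75.8)
go(471.5,-148.3,17,75.8)"
```

```text
t 3.02 p [ 471.5 -148.1   17.3] x-axis [ 1.5e-03 -8.0e-04 -1.0e+00] y head 75.81 F [-0.2  0.2  0.6] w 0.996 j6 -1.78
shift [ 0.3 -0.2  0. ] turn rad 0.0001
t 3.02 p [ 471.5 -148.1   17.3] x-axis [ 1.5e-03 -8.0e-04 -1.0e+00] y head 75.81 F [-0.2  0.2  0.6] w 0.996 j6 -1.78
shift [ 0.3 -0.2  0. ] turn rad 0.0001
```

Request:
{"fn": "play_rows", "kwargs": {"plan": [[0,0,0,0,0.2],[0,0,0,0,0.3],[0,0,0,0,1],[0,0,0,0,1],[0,0,0,0,1],[0,0,0,0,1],[0,0,0,0,1],[0,0,0,0,1]]}}

```text
time: 4.03
tool_pos: [0.4711, -0.148, 0.0166]
tool_rot: [0.702, 0.087, 0.701, -0.088]
contact_force: [-0.7, -1.1, 4.0]
gripper_width: 0.27
```

```bash
python3 -c "
from m import *
go(471.5,-148.3,17,75.8)"
```

```text
t 4.03 p [ 471.1 -148.    16.6] x-axis [ 6.e-04 -5.e-04 -1.e+00] y head 75.8 F [-0.7 -1.1  4. ] w 0.27 j6 -1.78
shift [-0.4 -0.2  0.5] turn rad 0.0001
```

Request:
{"fn": "play_rows", "kwargs": {"plan": [[-4,0,0,0,1],[-12,0,0,0,1],[-25,0,0,0,1],[-40,0,0,0,1],[-55,0,0,0,1],[-65,0,0,0,1],[-70,0,0,0,1],[-70,0,0,0,1]]}}

```text
time: 5.03
tool_pos: [0.4709, -0.1478, 0.0866]
tool_rot: [0.702, 0.087, 0.702, -0.087]
contact_force: [-0.3, 0.9, -2.1]
gripper_width: 0.27
```

```bash
cat >> m.py <<'E'
def plate(f):
    "plane fit of green glass, rail-edge heading"
    W=pts(f);h=cv2.cvtColor(f["img"],cv2.COLOR_RGB2HSV).astype(int);H,S,V=[h[...,i] for i in range(3)]
    g=((H>40)&(H<80)&(S>90)&(V>50)).astype(np.uint8);k,l,s,c=cv2.connectedComponentsWithStats(g)
    i=1+np.argmax(s[1:,4]); p=W[cv2.erode((l==i).astype(np.uint8),np.ones((3,3)))>0]*1000
    p=p[np.isfinite(p).all(1)]
    A=np.c_[p[:,:2]-p[:,:2].mean(0),np.ones(len(p))]; z=np.linalg.lstsq(A,p[:,2],rcond=None)[0]
    zt=z[2]
    print("glass n",len(p),"slope mm/100mm x,y",(z[:2]*100).round(2),"z",zt.round(1),"rect@z",rect_w(f,l==i,zt/1000))
    return zt
E
python3 -c "
from m import *
go(471.5,-148.3,17,75.8)
for n in('top','scene'):
    f=grab(n);np.savez(n+'3.npz',**f);plate(f)
    cv2.imwrite('pics/%s3.png'%n,cv2.resize(f['img'][100:300,170:430] if n=='scene' else f['img'][150:300,220:430],(780,560))[:,:,::-1])
"
```

```text
t 5.03 p [ 470.9 -147.8   86.6] x-axis [ 5.e-04 -3.e-04 -1.e+00] y head 75.8 F [-0.3  0.9 -2.1] w 0.27 j6 -1.78
shift [69.6 -0.3  0.7] turn rad 0.0
glass n 17 slope mm/100mm x,y [-653.63  287.07] z 102.5 rect@z (446.0, -150.8, 26.8, 8.9, 63.81)
glass n 219 slope mm/100mm x,y [2.05 3.09] z 76.4 rect@z (495.5, -151.3, 92.6, 58.4, -14.64)
```

View pics/scene3.png

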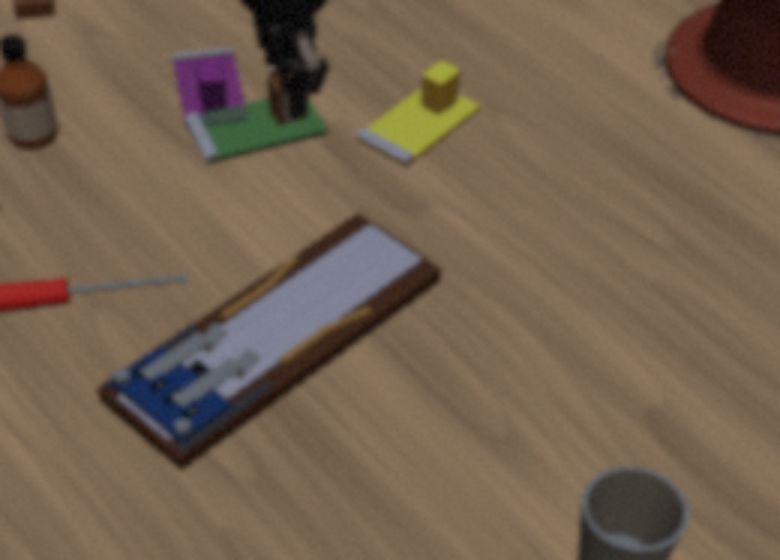

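```bash
python3 -c "
from m import *
plate(dict(np.load('scene1.npz')))
go(483,-2,60,98.76)"
```

```text
glass n 277 slope mm/100mm x,y [0.56 0.37] z 7.0 rect@z (494.6, -153.7, 90.1, 58.7, -13.51)
t 5.12 p [ 470.4 -147.5   85.8] x-axis [-9.e-04  5.e-04 -1.e+00] y head 75.8 F [-0.2  0.1 -3.2] w 0.272 j6 -1.78
shift [ 25.8 144.2 -23.5] turn rad -0.4007
```

Request:
{"fn": "play_rows", "kwargs": {"plan": [[0,6,-1,-0.03,1],[0,24,-4,-0.09,1],[0,50,-9,-0.16,1],[0,80,-13,-0.23,1],[5,110,-18,-0.3,1],[12,132,-21,-0.36,1],[20,142,-23,-0.39,1],[26,144,-23,-0.401,1]]}}

```text
time: 6.12
tool_pos: [0.4834, -0.0017, 0.0596]
tool_rot: [0.705, -0.055, 0.705, 0.055]
contact_force: [0.1, -0.1, -2.4]
gripper_width: 0.276
```

Request:
{"fn": "play_rows", "kwargs": {"plan": [[0,0,0,0,1],[0,0,0,0,1]]}}

```text
time: 6.38
tool_pos: [0.484, -0.0031, 0.0605]
tool_rot: [0.705, -0.054, 0.705, 0.054]
contact_force: [0.1, -0.3, -2.5]
gripper_width: 0.274
```

```bash
python3 -c "
from m import *
go(483,-2,37,98.76)
for i in range(2):
    plate(grab('scene'))
f=grab('scene');np.savez('scene4.npz',**f);plate(f);plate(grab('top'))
cv2.imwrite('pics/s4.png',cv2.resize(f['img'][120:280,180:340],(720,600))[:,:,::-1])
"
```

```text
t 6.38 p [484.   -3.1  60.5] x-axis [ 3.e-04 -2.e-04 -1.e+00] y head 98.72 F [ 0.1 -0.3 -2.5] w 0.274 j6 -1.88
shift [23.5  1.2 -0.9] turn rad -0.0007
glass n 326 slope mm/100mm x,y [0.37 0.92] z 51.2 rect@z (508.3, 1.7, 90.0, 56.0, 7.82)
glass n 313 slope mm/100mm x,y [-0.36  1.53] z 51.1 rect@z (507.6, 1.3, 90.6, 56.9, 6.98)
glass n 324 slope mm/100mm x,y [0.87 0.31] z 51.2 rect@z (508.6, 1.3, 89.2, 57.0, 7.82)
glass n 0 slope mm/100mm x,y [0. 0.] z 0.0 rect@z (474.5, -35.4, 2.1, 0.0, 84.04)m.py:18: RuntimeWarning: Mean of empty slice.
  A=np.c_[p[:,:2]-p[:,:2].mean(0),np.ones(len(p))]; z=np.linalg.lstsq(A,p[:,2],rcond=None)[0]
  ret = um.true_divide(
```

View pics/s4.png

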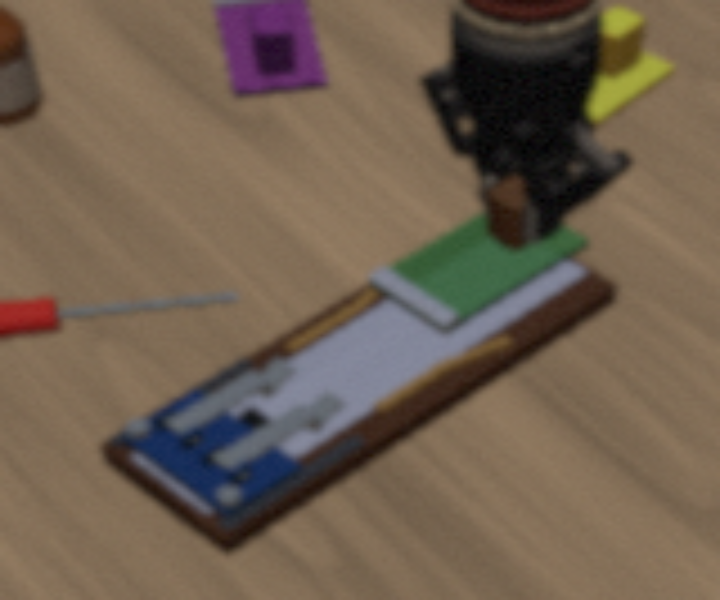

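Request:
{"fn": "play_rows", "kwargs": {"plan": [[5,0,0,0,1],[12,0,0,0,1],[18,0,0,0,1],[20,0,0,0,1],[20,0,0,0,1],[20,0,0,0,1]]}}

```text
time: 7.32
tool_pos: [0.484, -0.0025, 0.0405]
tool_rot: [0.705, -0.054, 0.705, 0.054]
contact_force: [0.2, -0.1, -1.7]
gripper_width: 0.272
```

Request:
{"fn": "play_rows", "kwargs": {"plan": [[0.7,0,0,0,1],[1.5,0,0,0,1],[1.5,0,0,0,1],[1.5,0,0,0,1]]}}

```text
time: 7.82
tool_pos: [0.4838, -0.0025, 0.0388]
tool_rot: [0.705, -0.054, 0.705, 0.054]
contact_force: [0.2, 0.2, -2.1]
gripper_width: 0.275
```

Request:
{"fn": "play_rows", "kwargs": {"plan": [[0.5,0,0,0,1],[1,0,0,0,1],[1,0,0,0,1],[1,0,0,0,1]]}}

```text
time: 8.32
tool_pos: [0.4838, -0.0025, 0.0378]
tool_rot: [0.705, -0.054, 0.705, 0.054]
contact_force: [-0.6, 0.6, -2.1]
gripper_width: 0.27
```

Request:
{"fn": "play_rows", "kwargs": {"plan": [[0.4,0,0,0,1],[0.8,0,0,0,1],[0.8,0,0,0,1]]}}

```text
time: 8.7
tool_pos: [0.4838, -0.0025, 0.037]
tool_rot: [0.705, -0.054, 0.705, 0.054]
contact_force: [-0.5, 0.0, -2.7]
gripper_width: 0.273
```

Request:
{"fn": "play_rows", "kwargs": {"plan": [[0.4,0,0,0,1],[0.7,0,0,0,1],[0.7,0,0,0,1]]}}

```text
time: 9.07
tool_pos: [0.484, -0.0025, 0.0366]
tool_rot: [0.705, -0.054, 0.705, 0.054]
contact_force: [-0.0, -0.2, 0.4]
gripper_width: 0.269
```

Request:
{"fn": "play_rows", "kwargs": {"plan": [[0,0.2,2,0,1],[0,0.4,5,0,1],[0,0.4,9,0,1],[0,0.4,13,0,1],[0,0.4,17,0,1],[0,0.4,20,0,1],[0,0.4,20,0,1]]}}

```text
time: 9.95
tool_pos: [0.5044, 0.001, 0.0366]
tool_rot: [0.706, -0.054, 0.704, 0.054]
contact_force: [1.2, -0.9, 2.1]
gripper_width: 0.271
```

Request:
{"fn": "play_rows", "kwargs": {"plan": [[0,0,3,0,1],[0,0,7,0,1],[0,0,11,0,1],[0,0,14,0,1],[0,0,15,0,1],[0,0,15,0,1]]}}

```text
time: 10.7
tool_pos: [0.5186, 0.0032, 0.0366]
tool_rot: [0.705, -0.054, 0.705, 0.054]
contact_force: [-1.3, -0.6, 4.6]
gripper_width: 0.274
```

```bash
python3 -c "
from m import *
go(484,-2.5,36.6,98.76);s,p,M=st()
d=p[:2]-[604.6,16.7];e=np.array([.9883,.1523]);print('front x',d@e+85,'lat',d@[-.1523,.9883])
f=grab('scene');plate(f)
cv2.imwrite('pics/s5.png',cv2.resize(f['img'][160:270,190:320],(780,600))[:,:,::-1])
"
```

```text
t 10.7 p [518.6   3.2  36.6] x-axis [ 4.e-04 -2.e-04 -1.e+00] y head 98.78 F [-1.3 -0.6  4.6] w 0.274 j6 -1.86
shift [  0.   -0.4 -35. ] turn rad 0.0004
front x -2.0780415422279646 lat -0.22924722082881388
glass n 339 slope mm/100mm x,y [0. 2.] z 27.3 rect@z (543.9, 6.0, 89.3, 59.8, 6.97)
```

View pics/s5.png

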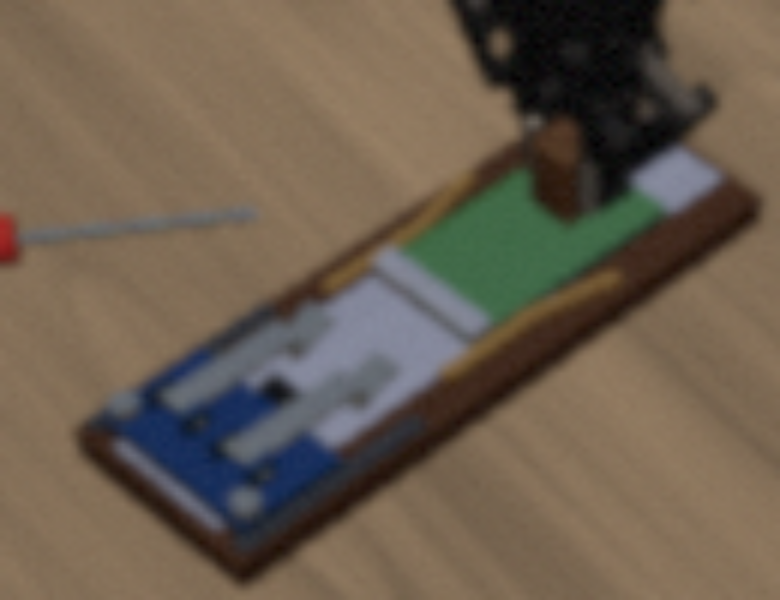

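Request:
{"fn": "play_rows", "kwargs": {"plan": [[-0.4,0,2,0,1],[-0.4,0,5,0,1],[-0.4,0,9,0,1],[-0.4,0,13,0,1],[-0.4,0,16,0,1],[-0.4,0,17,0,1],[-0.4,0,17,0,1]]}}

```text
time: 11.62
tool_pos: [0.5354, 0.0059, 0.0366]
tool_rot: [0.705, -0.054, 0.705, 0.054]
contact_force: [-0.5, -0.0, 2.2]
gripper_width: 0.272
```

Request:
{"fn": "play_rows", "kwargs": {"plan": [[0,0,1,0,1],[0,0,3,0,1],[0,0,5,0,1],[0,0,7,0,1],[0,0,8,0,1],[0,0,8,0,1]]}}

```text
time: 12.38
tool_pos: [0.5433, 0.0071, 0.0366]
tool_rot: [0.705, -0.054, 0.705, 0.054]
contact_force: [-0.1, 0.7, 1.4]
gripper_width: 0.275
```

Request:
{"fn": "play_rows", "kwargs": {"plan": [[0,0,1,0,1],[0,0,2,0,1],[0,0,3,0,1],[0,0,4,0,1],[0,0,4,0,1]]}}

```text
time: 13.0
tool_pos: [0.5471, 0.0077, 0.0367]
tool_rot: [0.705, -0.054, 0.705, 0.054]
contact_force: [-0.9, 0.5, 0.8]
gripper_width: 0.271
```

Request:
{"fn": "play_rows", "kwargs": {"plan": [[0,0,1,0,1],[0,0,2,0,1],[0,0,3,0,1],[0,0,4,0,1],[0,0,4,0,1]]}}

```text
time: 13.62
tool_pos: [0.5511, 0.0083, 0.0366]
tool_rot: [0.705, -0.054, 0.705, 0.054]
contact_force: [-0.6, 0.3, 0.4]
gripper_width: 0.274
```

Request:
{"fn": "play_rows", "kwargs": {"plan": [[0,0,1,0,1],[0,0,2,0,1],[0,0,3,0,1],[0,0,3,0,1]]}}

```text
time: 14.12
tool_pos: [0.5541, 0.0088, 0.0367]
tool_rot: [0.705, -0.054, 0.705, 0.054]
contact_force: [-0.3, 0.1, 0.6]
gripper_width: 0.271
```

Request:
{"fn": "play_rows", "kwargs": {"plan": [[0,0,1,0,1],[0,0,2,0,1],[0,0,3,0,1],[0,0,3,0,1]]}}

```text
time: 14.62
tool_pos: [0.557, 0.0093, 0.0366]
tool_rot: [0.705, -0.054, 0.705, 0.054]
contact_force: [0.5, -0.1, 0.1]
gripper_width: 0.274
```

Request:
{"fn": "play_rows", "kwargs": {"plan": [[0,0,1,0,1],[0,0,2,0,1],[0,0,3,0,1],[0,0,3,0,1]]}}

```text
time: 15.12
tool_pos: [0.56, 0.0097, 0.0367]
tool_rot: [0.705, -0.054, 0.705, 0.054]
contact_force: [1.1, 0.2, -0.3]
gripper_width: 0.276
```

Request:
{"fn": "play_rows", "kwargs": {"plan": [[0,0,1,0,1],[0,0,2,0,1],[0,0,2,0,1]]}}

```text
time: 15.5
tool_pos: [0.562, 0.01, 0.0367]
tool_rot: [0.705, -0.054, 0.705, 0.054]
contact_force: [0.8, 0.1, -1.6]
gripper_width: 0.269
```

Request:
{"fn": "play_rows", "kwargs": {"plan": [[0,0,1,0,1],[0,0,2,0,1],[0,0,2,0,1]]}}

```text
time: 15.88
tool_pos: [0.5639, 0.0103, 0.0367]
tool_rot: [0.705, -0.054, 0.705, 0.054]
contact_force: [0.7, -1.1, -1.1]
gripper_width: 0.27
```

```bash
python3 -c "
from m import *
go(484,-2.5,36.6,98.76);s,p,M=st();print(s['ft_torque'])
d=p[:2]-[604.6,16.7];e=np.array([.9883,.1523]);print('front x',d@e+85,'lat',d@[-.1523,.9883])
f=grab('scene');plate(f)
cv2.imwrite('pics/s6.png',cv2.resize(f['img'][190:260,195:295],(800,560),interpolation=cv2.INTER_CUBIC)[:,:,::-1])
"
```

```text
t 15.88 p [563.9  10.3  36.7] x-axis [ 2.e-04  0.e+00 -1.e+00] y head 98.78 F [ 0.7 -1.1 -1.1] w 0.27 j6 -1.84
shift [  0.   -0.4 -81. ] turn rad 0.0003
[-0.11089805 -0.01278105 -0.03392529]
front x 43.8401573752126 lat -0.13432693242249893
glass n 328 slope mm/100mm x,y [0.92 3.2 ] z 27.3 rect@z (589.7, 14.6, 89.3, 59.1, 7.81)
```

View pics/s6.png

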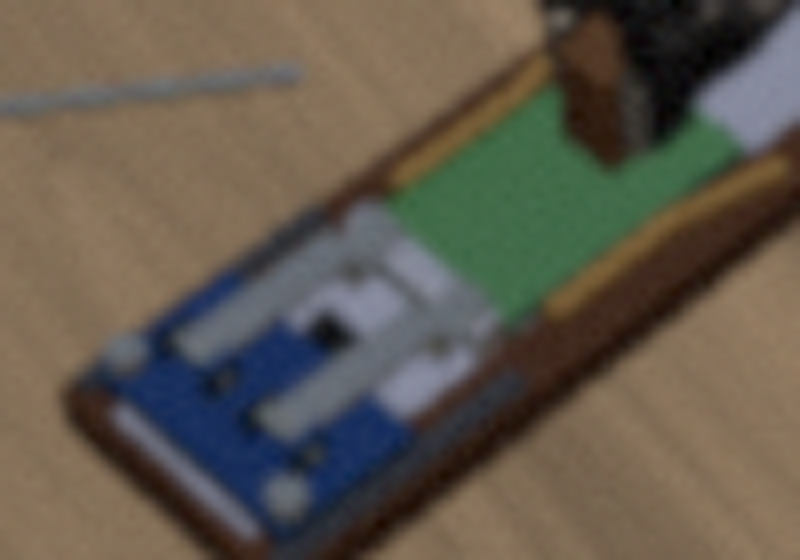

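Request:
{"fn": "play_rows", "kwargs": {"plan": [[0,0,1,0,1],[0,0,2,0,1],[0,0,2,0,1]]}}

```text
time: 16.3
tool_pos: [0.5653, 0.0105, 0.0367]
tool_rot: [0.705, -0.054, 0.706, 0.054]
contact_force: [-4.9, -1.1, 2.6]
gripper_width: 0.271
```

Request:
{"fn": "play_rows", "kwargs": {"plan": [[0,0,1,0,1],[0,0,2,0,1],[0,0,2,0,1]]}}

```text
time: 16.68
tool_pos: [0.5673, 0.0108, 0.0366]
tool_rot: [0.705, -0.054, 0.705, 0.054]
contact_force: [-5.0, -0.7, 1.8]
gripper_width: 0.273
```

Request:
{"fn": "play_rows", "kwargs": {"plan": [[0,0,1,0,1],[0,0,2,0,1],[0,0,2,0,1]]}}

```text
time: 17.05
tool_pos: [0.5692, 0.0111, 0.0367]
tool_rot: [0.705, -0.054, 0.706, 0.054]
contact_force: [-4.4, 0.1, 2.7]
gripper_width: 0.272
```

Request:
{"fn": "play_rows", "kwargs": {"plan": [[0,0,1,0,1],[0,0,2,0,1],[0,0,3,0,1],[0,0,3,0,1]]}}

```text
time: 17.55
tool_pos: [0.572, 0.0115, 0.0367]
tool_rot: [0.704, -0.054, 0.706, 0.054]
contact_force: [-7.0, -0.7, 4.1]
gripper_width: 0.272
```

Request:
{"fn": "play_rows", "kwargs": {"plan": [[0,0,1,0,1],[0,0,2,0,1],[0,0,3,0,1],[0,0,3,0,1]]}}

```text
time: 18.05
tool_pos: [0.5747, 0.012, 0.0367]
tool_rot: [0.704, -0.054, 0.706, 0.054]
contact_force: [-7.3, -0.4, 4.1]
gripper_width: 0.269
```

Request:
{"fn": "play_rows", "kwargs": {"plan": [[0,0,1,0,1],[0,0,2,0,1],[0,0,2,0,1]]}}

```text
time: 18.42
tool_pos: [0.5773, 0.0124, 0.0366]
tool_rot: [0.705, -0.054, 0.705, 0.054]
contact_force: [-3.8, -0.4, 2.0]
gripper_width: 0.274
```

Request:
{"fn": "play_rows", "kwargs": {"plan": [[0,0,1,0,1],[0,0,2,0,1],[0,0,3,0,1],[0,0,3,0,1]]}}

```text
time: 18.92
tool_pos: [0.5808, 0.0129, 0.0367]
tool_rot: [0.705, -0.054, 0.705, 0.054]
contact_force: [-2.9, 0.0, 0.2]
gripper_width: 0.27
```

Request:
{"fn": "play_rows", "kwargs": {"plan": [[0,0,1,0,1],[0,0,2,0,1],[0,0,2,0,1]]}}

```text
time: 19.3
tool_pos: [0.5828, 0.0132, 0.0367]
tool_rot: [0.705, -0.054, 0.705, 0.054]
contact_force: [-3.0, -0.7, 0.1]
gripper_width: 0.269
```

Request:
{"fn": "play_rows", "kwargs": {"plan": [[0,0,1,0,1],[0,0,1,0,1]]}}

```text
time: 19.55
tool_pos: [0.5841, 0.0134, 0.0367]
tool_rot: [0.705, -0.054, 0.705, 0.054]
contact_force: [0.0, -0.5, -2.2]
gripper_width: 0.274
```

Request:
{"fn": "play_rows", "kwargs": {"plan": [[0,0,1,0,1],[0,0,1,0,1]]}}

```text
time: 19.8
tool_pos: [0.5854, 0.0136, 0.0367]
tool_rot: [0.706, -0.054, 0.704, 0.054]
contact_force: [4.2, 0.1, -4.7]
gripper_width: 0.277
```

Request:
{"fn": "play_rows", "kwargs": {"plan": [[0,0,1,0,1],[0,0,1,0,1]]}}

```text
time: 20.05
tool_pos: [0.5858, 0.0136, 0.0367]
tool_rot: [0.705, -0.054, 0.705, 0.054]
contact_force: [2.5, 0.1, -3.2]
gripper_width: 0.273
```

```bash
python3 -c "
from m import *
go(484,-2.5,36.6,98.76)
f=grab('scene');np.savez('s7.npz',**f);plate(f)
cv2.imwrite('pics/s7.png',cv2.resize(f['img'][190:260,195:295],(800,560),interpolation=cv2.INTER_CUBIC)[:,:,::-1])
"
```

```text
t 20.05 p [585.8  13.6  36.7] x-axis [ 6.e-04 -0.e+00 -1.e+00] y head 98.79 F [ 2.5  0.1 -3.2] w 0.273 j6 -1.83
shift [ 1.000e-01 -4.000e-01 -1.031e+02] turn rad 0.0005
glass n 202 slope mm/100mm x,y [-0.31  1.23] z 27.2 rect@z (612.2, 17.1, 90.4, 57.5, 11.11)
```

View pics/s7.png

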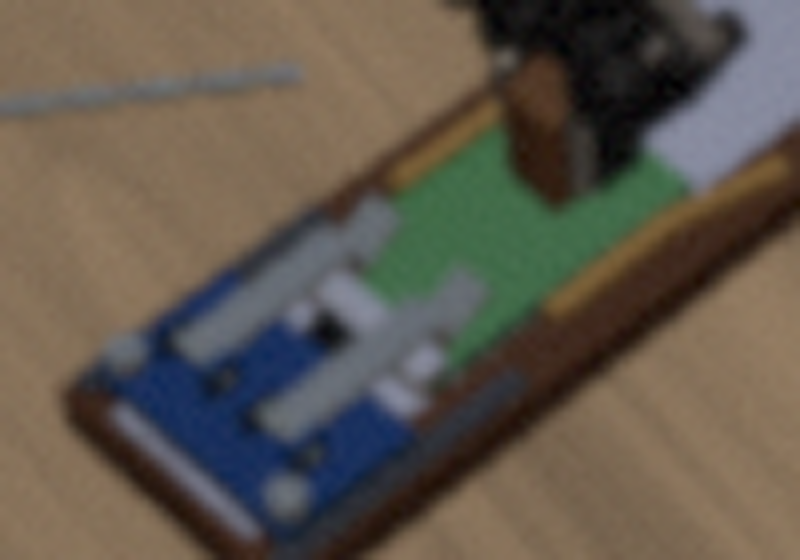

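Request:
{"fn": "play_rows", "kwargs": {"plan": [[0,0,0.5,0,1],[0,0,1,0,1],[0,0,1,0,1]]}}

```text
time: 20.48
tool_pos: [0.586, 0.0137, 0.0367]
tool_rot: [0.705, -0.054, 0.706, 0.054]
contact_force: [-2.3, -0.7, -0.2]
gripper_width: 0.271
```

```bash
python3 -c "
from m import *
go(484,-2.5,36.6,98.76);print(manip.state()['ft_torque'])"
```

```text
t 20.48 p [586.   13.7  36.7] x-axis [-1.4e-03 -1.0e-04 -1.0e+00] y head 98.77 F [-2.3 -0.7 -0.2] w 0.271 j6 -1.83
shift [   0.3   -0.4 -103.3] turn rad 0.0002
[-0.17152989  0.41012711 -0.00308932]
```

Request:
{"fn": "play_rows", "kwargs": {"plan": [[0,0,0.5,0,1],[0,0,1,0,1],[0,0,1,0,1]]}}

```text
time: 20.85
tool_pos: [0.5869, 0.0138, 0.0367]
tool_rot: [0.704, -0.054, 0.706, 0.054]
contact_force: [-5.9, -0.9, 2.9]
gripper_width: 0.275
```

```bash
python3 - <<'E'
from m import *
go(484,-2.5,36.6,98.76)
# clip lift: heights of clip surface vs empty, by station x
O=np.array([604.6,16.7]);e=np.array([.9883,.1523]);n=np.array([-.1523,.9883])
def prof(fs,tag):
    for y0 in(19,-19):
        P=np.concatenate([pts(f).reshape(-1,3) for f in fs])*1000; P=P[np.isfinite(P).all(1)]
        x=(P[:,:2]-O)@e;y=(P[:,:2]-O)@n
        k=(abs(y-y0)<5)&(P[:,2]>22)&(P[:,2]<70)
        print(tag,y0,[(b,round(float(np.median(P[k&(abs(x-b)<3),2])),1)) for b in range(30,116,6) if (k&(abs(x-b)<3)).sum()>2])
prof([dict(np.load("scene1.npz")),dict(np.load("scene3.npz")),dict(np.load("scene4.npz"))],"empty")
prof([grab("scene") for _ in range(3)],"now")
E
```

```text
t 20.85 p [586.9  13.8  36.7] x-axis [-1.7e-03 -2.0e-04 -1.0e+00] y head 98.78 F [-5.9 -0.9  2.9] w 0.275 j6 -1.83
shift [   0.3   -0.4 -104.2] turn rad 0.0004
empty 19 [(36, 34.5), (42, 32.7), (48, 29.8), (54, 37.6), (60, 38.1), (66, 37.9), (72, 37.7), (78, 38.7), (84, 37.6), (90, 38.0), (96, 37.6), (102, 38.5), (108, 38.7), (114, 29.3)]
empty -19 [(30, 22.2), (36, 34.8), (42, 33.3), (48, 30.1), (54, 37.1), (60, 37.3), (66, 38.0), (72, 38.6), (78, 38.1), (84, 38.0), (90, 37.3), (96, 37.7), (102, 38.9), (108, 38.7), (114, 30.3)]
now 19 [(30, 27.3), (36, 37.9), (42, 37.2), (48, 32.5), (54, 40.5), (60, 40.9), (66, 38.1), (72, 40.3), (78, 40.3), (84, 39.3), (90, 39.0), (96, 39.1), (102, 39.4), (108, 38.5), (114, 29.4)]
now -19 [(30, 26.7), (36, 37.8), (42, 35.5), (48, 33.2), (54, 39.7), (60, 40.4), (66, 38.6), (72, 40.8), (78, 40.5), (84, 38.9), (90, 39.1), (96, 38.9), (102, 39.8), (108, 38.5), (114, 30.1)]
```

Request:
{"fn": "play_rows", "kwargs": {"plan": [[0,0,-0.5,0,1],[0,0,-0.5,0,1],[0,0,-0.5,0,0.3],[0,0,-0.5,0,0],[0,0,-0.5,0,0],[0,0,-0.5,0,0],[0,0,-0.5,0,-0.2],[0,0,-0.5,0,-0.2]]}}

```text
time: 22.0
tool_pos: [0.5871, 0.0139, 0.0367]
tool_rot: [0.705, -0.054, 0.705, 0.054]
contact_force: [-0.2, -0.0, -0.7]
gripper_width: 0.6
```

Request:
{"fn": "play_rows", "kwargs": {"plan": [[-3,0,0,0,-0.2],[-10,0,0,0,-0.2],[-25,0,0,0,-0.2],[-50,0,0,0,-0.2],[-80,0,0,0,-0.2],[-110,0,0,0,-0.2],[-130,0,0,0,-0.2],[-130,0,0,0,-0.2]]}}

```text
time: 23.0
tool_pos: [0.5884, 0.0138, 0.1694]
tool_rot: [0.707, -0.054, 0.703, 0.054]
contact_force: [0.0, 0.5, -0.5]
gripper_width: 0.601
```

Request:
{"fn": "play_rows", "kwargs": {"plan": [[0,0,-20,0,-0.2],[0,0,-60,0,-0.2],[0,0,-100,0,-0.2],[0,0,-120,0,-0.2],[0,0,-120,0,-0.2],[0,0,-120,0,-0.2]]}}

```text
time: 23.75
tool_pos: [0.4686, -0.0044, 0.1661]
tool_rot: [0.705, -0.054, 0.705, 0.054]
contact_force: [-0.4, -0.5, 0.1]
gripper_width: 0.6
```

```bash
python3 - <<'E'
from m import *
go(484,-2.5,36.6,98.76)
O=np.array([604.6,16.7]);e=np.array([.9883,.1523]);n=np.array([-.1523,.9883])
fs=[grab("scene") for _ in range(3)]+[grab("top") for _ in range(2)]
for q,tag in((fs[:3],"scene"),(fs[3:],"top")):
    P=np.concatenate([pts(f).reshape(-1,3) for f in q])*1000; P=P[np.isfinite(P).all(1)]
    x=(P[:,:2]-O)@e;y=(P[:,:2]-O)@n
    for y0 in(19,-19):
        k=(abs(y-y0)<5)&(P[:,2]>22)&(P[:,2]<70)
        print(tag,y0,[(b,round(float(np.median(P[k&(abs(x-b)<3),2])),1)) for b in range(30,116,6) if (k&(abs(x-b)<3)).sum()>2])
    k=(P[:,2]>46)&(P[:,2]<60)&(abs(x)<60)&(abs(y)<25)
    if k.sum(): print(" grip top local x,y centre",(x[k].min()+x[k].max())/2,(y[k].min()+y[k].max())/2,k.sum(),np.median(P[k,2]))
for f in(fs[0],fs[3]): plate(f)
a=cv2.resize(fs[0]["img"][190:260,195:295],(640,448),interpolation=cv2.INTER_CUBIC)
cv2.imwrite("pics/s8.png",a[:,:,::-1]); cv2.imwrite("pics/t8.png",cv2.resize(fs[3]["img"],(560,420))[:,:,::-1])
E
```

```text
t 23.75 p [468.6  -4.4 166.1] x-axis [-6.e-04  2.e-04 -1.e+00] y head 98.78 F [-0.4 -0.5  0.1] w 0.6 j6 -1.89
shift [129.5  -0.5  15.6] turn rad 0.0003
scene 19 [(30, 26.6), (36, 37.1), (42, 35.7), (48, 33.3), (54, 40.1), (60, 40.8), (66, 39.8), (72, 40.3), (78, 39.6), (84, 39.3), (90, 38.7), (96, 38.0), (102, 39.3), (108, 38.7), (114, 30.0)]
scene -19 [(30, 28.0), (36, 36.6), (42, 35.5), (48, 32.9), (54, 40.0), (60, 40.6), (66, 38.5), (72, 40.6), (78, 39.8), (84, 38.9), (90, 37.9), (96, 38.3), (102, 39.0), (108, 38.4), (114, 30.0)]
 grip top local x,y centre -16.181928773642728 2.5468980287501326 177 53.056812319592915
top 19 [(30, 28.2), (36, 28.9), (42, 37.0), (48, 33.3), (54, 37.9), (60, 41.4), (66, 40.9), (72, 40.5), (78, 40.6), (84, 39.9), (90, 40.1), (96, 39.0), (102, 39.6), (108, 39.9), (114, 30.1)]
top -19 [(30, 27.4), (36, 29.4), (42, 37.6), (48, 32.6), (54, 36.9), (60, 41.6), (66, 41.4), (72, 40.9), (78, 40.8), (84, 40.4), (90, 39.5), (96, 39.0), (102, 38.6), (108, 38.8), (114, 32.3)]
glass n 215 slope mm/100mm x,y [ 0.73 -0.02] z 27.2 rect@z (611.2, 17.6, 88.4, 59.2, 7.25)
glass n 193 slope mm/100mm x,y [1.18 0.01] z 27.5 rect@z (642.4, 19.2, 59.4, 40.4, 81.34)
```

View pics/s8.png

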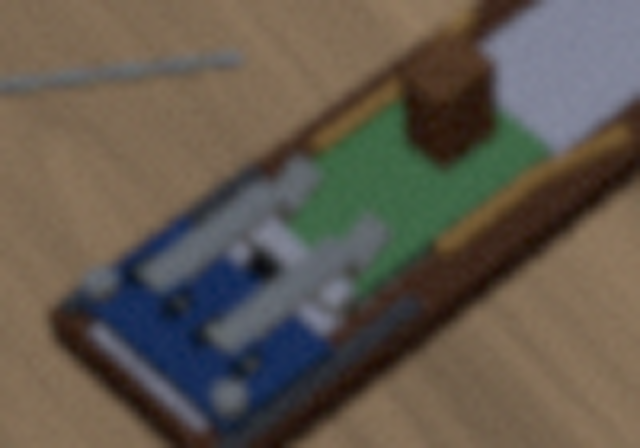

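View pics/t8.png

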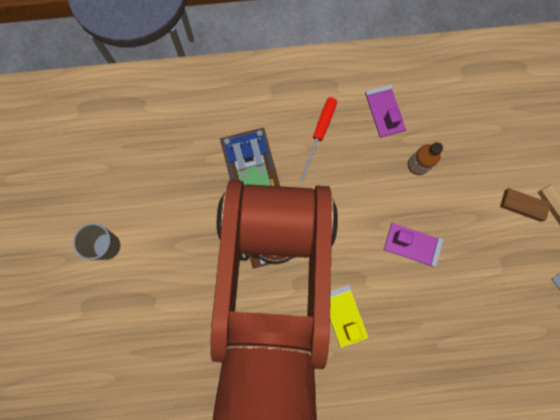

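The plate sits with its rail against the buffer, crop (290,255), and both clip noses are on the glass behind it. The gripper is clear, and the bottle, screwdriver and tin are where they were.

```bash
python3 -c "
from h import *
print(manip.job_done())"
```

```text
the job is handed in; nothing more can be done
None
```

The green glass plate is home in the sharpening station: both clips have snapped down behind the rail, and the gripper let go and moved clear. I handed the job in at about 24 s of the 67 s allowed; no verdict is reported.

**What I did:** I gripped the plate by its beech grip and carried it close to level. I laid it on the bed until the force showed light contact, then slid it between the guides in small steps.

**By feel:**
- The clips resisted from about x = 45 of the station, with up to 7.3 N of push.
- The resistance then vanished and turned into a forward pull, which was the snap, at about x = 64–66.
- The buffer took up to 5.9 N before I eased off 0.5 mm and released.
- The carriage seems to be set about 18 mm further in than mid setting.

**Last checks:**
- **Clips:** both noses stand 2.5–3 mm above their empty height, which fits resting on the glass (about 3 mm) and not on the rail (about 7 mm). The close-up shows the rail beyond the noses at the buffer.
- **Forces:** the sampled readings on the bed, at the end of each move, stayed under about 5 N.
- **Other objects:** in the last picture the bottle, screwdriver, tin and purple and yellow look-alikes appear unmoved; I judged that by eye.

**Disagreements:**
- One scene picture while the plate was being lifted suggested a tilt of 2–3 %. Repeat pictures after the carry ranged from about 0 to 1.5 %, so I took it as noise.
- The top view could not measure the plate's heading, because the arm hid most of it. The scene view gave about 7.3° against the station's 8.8°, which is within that method's error.

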